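Power up and start the toaster

TASK

Start the toaster with closed fingers, grasping nothing: on the switch panel press the red main rocker fully on first, then the green rocker (the toaster's) fully on, each by pushing down its raised half nearer the robot; then push the toaster's lever all the way down and leave it down. Leave the yellow and blue rockers off, do not lift, tip or shove the toaster, and do not disturb the other things on the worktop.

Things in the scene. Friction and masses are not known exactly. Their poses are not given: they have to be found in the camera images.
- panel: White wireless switch panel, fixed to the worktop, 104 (x) x 236 (y) mm, flat grey top 28 mm above the worktop. Origin: centre of its underside; its +x points away from the robot, its +y runs along the row of four rockers. The rockers sit in one row, 52 mm apart, in any colour order.
- red_press (a point): Point on the red rocker (the main switch) where it is pressed: on its upper face, mid-width, 14 mm from its hinge line, on the half nearer the robot (panel -x), about 43 mm above the worktop when off, 39 mm when on; it moves with the rocker. The paddle is 44 mm (panel x) x 32 mm (panel y), hinged across its middle along panel y.
- red_rocker (a joint): Angle of the red rocker, rad: 0 = off (the half nearer the robot stands up), 0.30 = fully on (that half pressed down to the stop). About 2 to 3 N at the press point moves it; no spring: it stays where it is left.
- green_press (a point): Point on the green rocker (the toaster's switch) where it is pressed: on its upper face, mid-width, 14 mm from its hinge line, on the half nearer the robot (panel -x), about 43 mm above the worktop when off, 39 mm when on; it moves with the rocker. The paddle is 44 mm (panel x) x 32 mm (panel y), hinged across its middle along panel y.
- green_rocker (a joint): Angle of the green rocker, rad: 0 = off (the half nearer the robot stands up), 0.30 = fully on (that half pressed down to the stop). About 2 to 3 N at the press point moves it; no spring: it stays where it is left.
- yellow_press (a point): Point on the yellow rocker (not to be switched) where it is pressed: on its upper face, mid-width, 14 mm from its hinge line, on the half nearer the robot (panel -x), about 43 mm above the worktop when off, 39 mm when on; it moves with the rocker. The paddle is 44 mm (panel x) x 32 mm (panel y), hinged across its middle along panel y.
- yellow_rocker (a joint): Angle of the yellow rocker, rad: 0 = off (the half nearer the robot stands up), 0.30 = fully on (that half pressed down to the stop). About 2 to 3 N at the press point moves it; no spring: it stays where it is left.
- blue_press (a point): Point on the blue rocker (not to be switched) where it is pressed: on its upper face, mid-width, 14 mm from its hinge line, on the half nearer the robot (panel -x), about 43 mm above the worktop when off, 39 mm when on; it moves with the rocker. The paddle is 44 mm (panel x) x 32 mm (panel y), hinged across its middle along panel y.
- blue_rocker (a joint): Angle of the blue rocker, rad: 0 = off (the half nearer the robot stands up), 0.30 = fully on (that half pressed down to the stop). About 2 to 3 N at the press point moves it; no spring: it stays where it is left.
- toaster: Two-slot toaster, grey with black ends, loose (1 to 1.5 kg, it can be shifted), 266 mm long (its y) x 157 mm wide (its x) x 174 mm high. Origin: centre of its underside. Its -y end, with the lever, faces roughly towards the robot.
- lever_top (a point): Centre of the upper face of the toaster's black lever, a tab 44 mm wide (toaster x), 18 mm deep (toaster y), 10 mm thick, standing out from the toaster's -y end face from 2 to 20 mm off that face; the point is 11 mm off the face and 140 mm above the worktop when the lever is up; it moves with the lever.
- toaster_lever (a joint): Lever position, m: 0 = up, 0.055 = fully down (slides straight down, under 2 N; no spring, stays where it is left). The toaster's top is 34 mm above the raised lever and 89 mm above the lowered one, so a gripper body straight above would meet its top edge: lean the gripper back towards the robot, some 35 degrees.
- mug: White mug with yellow stripes, 86 mm wide (119 mm with handle), 101 mm high, bystander. Origin: underside centre.
- salt: Salt shaker with a grey cap, 44 mm diameter, 90 mm high, bystander. Origin: underside centre.
- honey: Honey jar with a grey lid, 71 mm diameter, 110 mm high, bystander. Origin: underside centre.
- sardines: Flat oblong fish tin, 63 x 105 x 29 mm, bystander. Origin: underside centre.

How it is judged (in metres and radians):
On the way, in this order (a step that is already met when the one before it is completed fails the run):
1. the red main rocker is fully on (value of joint red_rocker above 0.24 rad), for 0.2 s.
2. the green rocker is fully on, after the red (value of joint each of red_rocker, green_rocker above 0.24 rad), for 0.2 s.
3. the toaster's lever is fully down, with both rockers on (all of step 2 and value of joint toaster_lever above 0.048 m), for 0.2 s.
At the end, for the whole second after the job is handed in: Red and green rockers on (over 0.24 of 0.30 rad), lever down (over 48 of 55 mm), yellow and blue off (under 0.1 rad), toaster at rest, upright and within 30 mm of its start, bystanders within 20 mm of theirs (all of step 3 and value of joint each of yellow_rocker, blue_rocker below 0.1 rad and distance of toaster from where it was at the start of the episode below 0.03 m and angle between toaster's own z axis and vertical below 0.05 rad and linear speed of toaster below 0.01 m/s and distance of each of mug, salt, honey, sardines from where it was at the start of the episode below 0.02 m); the robot touches nothing.
It fails at once if the green rocker is pressed while the red main rocker is not on (value of joint green_rocker above 0.12 rad and value of joint red_rocker below 0.24 rad).
It fails at once if the lever is pushed down while the green rocker is not on (value of joint toaster_lever above 0.02 m and value of joint green_rocker below 0.24 rad).
It fails at once if the yellow or the blue rocker is pressed (value of joint any of yellow_rocker, blue_rocker above 0.1 rad).
It fails at once if the toaster is shifted by more than 30 mm, lifted or tipped (distance of toaster from where it was at the start of the episode above 0.03 m or height (world z) of toaster above 0.015 m or angle between toaster's own z axis and vertical above 0.12 rad).
It fails at once if a bystander is moved by more than 20 mm (distance of any of mug, salt, honey, sardines from where it was at the start of the episode above 0.02 m).
It also fails if it takes over 48 s, if anything falls off the work surface, if the arm or the gripper's body presses on something with over 40 N, if the wrist force passes 120 N, or if a joint passes its speed limit or range.

ROBOT

A 6-joint arm with a two-finger parallel gripper is mounted at the origin on a cart in front of the work surface, level with it; the furniture and walls round the work are solid. World frame = base frame: x ahead of the robot, y to its left, z up, the work surface at z = 0. Lengths are in m, angles in degrees, forces in N, time in s.
With the tool pointing down it reaches from about 0.3 to 0.75 m from the base axis. Payload 8.5 kg.
Tool frame: the origin (TCP) lies between the finger pads; the fingertips stand env.finger_overhang ahead of it and the grasp point (between the pads) lies 2 mm behind it (env.finger_overhang is the distance from the TCP to the fingertips, in m); z points along the fingers, y is the line along which they close (so a half turn about z gives the same grasp; the last joint's range is limited). The gripper opens to 85 mm and grips with 20 to 120 N. Pads are 22 mm wide; open, the fingers measure 114 mm over their backs; the gripper's body (76 mm by 85 mm) begins 54 mm behind the grasp point. The pads swing forward as they close: fully open they stand 13 mm farther back than shut.
Start: joints at [-89.399, 21.807, 74.336, -0, 83.858, -12.336], TCP at [0.123, -0.536, 0.248] pointing down, gripper open.
Joint ranges: [-178.18, 178.18], [-50.72, 133.34], [12.68, 142.11], [-81.47, 261.47], [9.98, 163.14], [-165.26, 165.26]. Speed limits (degrees/s): [136.94, 136.94, 180, 180, 180, 180].

INTERFACE

Orientations are given as a 3x3 rotation matrix whose columns are the frame's x, y, z axes.
In Python, from rig import env gives the robot as it stands. The module is installed in compiled form; this text tells all that it offers.
- The arm moves only by the tool jog_arm, never from a script. Its arguments are lists of equal length, an entry for each row: "hand": the finger opening in m, from 0 to 0.0854; "travel": the shift along the world's x, y, z in m, a list of three; "yaw": the turn about the world's z in rad. A call has exactly 5 rows; each row shifts and turns the commanded pose from where the row before left it; what a row does not reach is not made up. A row lasts 1/8 s, in which the tool goes at most 62.5 mm and 10.7 degrees, less where a joint would pass 70% of its speed; a pose out of reach is approached as far as the arm can. A call is refused whole if a number of a shift passes 0.0625 or a number of a turn 0.188, either way. A call with a gripper value outside its range is refused whole. The fingers move at their own pace and stop on an object; "grip_force" is the grip in N (left out, the last holds). Time passes only in rows, so rows that do not move let the fingers close, or fill a call up. It gives the time, the measured TCP pose, the force, the opening and the grip force at its end, in the units of the state.
- env.observe(): the state, without advancing time (a new reading comes with each control period).
- env.get_image(name): name is "scene" or "top" or "wrist"; returns the picture (400x640x3 uint8, red, green, blue); there is no depth.
- env.calibration(name): a dict with "fx", "fy", "cx", "cy" (pixels), "position" and "rotation" of the camera in the world; the wrist camera has in their place "hand_eye" (4x4, takes a point from camera to tool coordinates, whose origin is the TCP and whose axes are the flange's). Camera axes: x right, y down, z forward; pixel columns grow to the right and rows downward; lengths in m; the calibration is good to about 2 mm. A picture is of the moment at which its call begins: read the wrist's pose just before it. calibration takes no time and is no camera call.
- env.close_job(): hands the job in; it is judged then, once.
The state is a dict: "time_s": time; "q": joint angles; "qvel": joint speeds; "joint_efforts": joint torques, N m; "position": TCP position; "tool_rot": TCP orientation; "ft_force": force on the tool from outside, world axes, zero at the start; "wrist_torque": the same for the moment, N m; "grip_width": finger opening in m; "gripper_force": force on a finger pad.
Only numpy, scipy, OpenCV 4.12 (cv2) and the standard library are available. Lean on these libraries where they do the work, as an engineer would, in place of code of your own. Each camera call takes 0.05 s, during which the arm holds its last target. There are 200 camera calls.

## Working session

There is one attempt and no reset: what is moved stays moved. The work goes in short steps, Python scripts to look and compute and a tool call to move; the robot and the scene stay as the last step left them, time stands still between calls to the robot, and variables do not carry over. Pictures are saved under pics/ and viewed, at most 10 in all, crops included, and the job is handed in when it is done.

Besides the shell and the picture viewer there is one more tool, called after "Emit:" by a JSON object that holds its "method" and its "body", one argument or row to a line. jog_arm: Moves the arm, as the interface text tells. Its arguments: {"type":"object","properties":{"hand":{"type":"array"},"travel":{"type":"array"},"yaw":{"type":"array"},"grip_force":{"type":"number"}},"required":["hand","travel","yaw"]}

```bash
mkdir -p pics; python3 - <<'E'
from rig import env
import cv2
o=env.observe(); print(o['time_s'],o['position'],o['tool_rot'],o['grip_width'],env.finger_overhang)
for n in("scene","top"):
    cv2.imwrite(f"pics/{n}0.png",env.get_image(n)[:,:,::-1]); print(n,env.calibration(n))
print(env.calibration("wrist"))
E
```

```text
0.0 [ 0.12313463 -0.53575654  0.2476948 ] [[ 9.74616817e-01  2.23879566e-01  1.42194565e-06]
 [ 2.23879310e-01 -9.74615715e-01  1.50395588e-03]
 [ 3.38090839e-04 -1.46546235e-03 -9.99998869e-01]] 0.08504463048128708 0.017
scene {'fx': 475.88498947020605, 'fy': 475.88498947020605, 'cx': 311.78992153879267, 'cy': 190.4269096394089, 'position': array([ 0.06024771, -0.84006431,  1.45366036]), 'rotation': array([[ 0.88431768, -0.36227882,  0.29451028],
       [-0.46686433, -0.69218673,  0.55037735],
       [ 0.00446605, -0.62420476, -0.78124802]])}
top {'fx': 445.433214705701, 'fy': 445.433214705701, 'cx': 323.2792069322009, 'cy': 205.14163742405933, 'position': array([0.37395764, 0.09778419, 1.38023181]), 'rotation': array([[-0.0151927 , -0.98676777,  0.16142663],
       [-0.9998739 ,  0.01573972,  0.0021103 ],
       [-0.00462318, -0.16137421, -0.98688246]])}
{'fx': 291.4119898839004, 'fy': 291.4119898839004, 'cx': 319.03299719445107, 'cy': 203.2521678783768, 'hand_eye': array([[ 6.47433902e-04, -9.50840198e-01, -3.09681287e-01,
         7.82595246e-02],
       [ 9.99999726e-01,  5.04225134e-04,  5.42480949e-04,
        -3.62522269e-04],
       [-3.59663605e-04, -3.09681553e-01,  9.50840263e-01,
        -1.24688122e-01],
       [ 0.00000000e+00,  0.00000000e+00,  0.00000000e+00,
         1.00000000e+00]])}
```

View pics/top0.png

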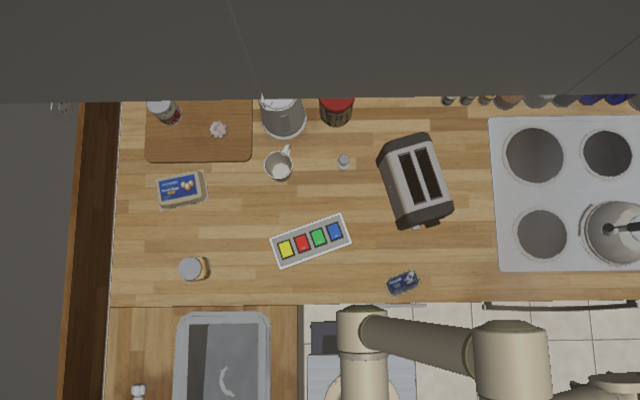

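View pics/scene0.png

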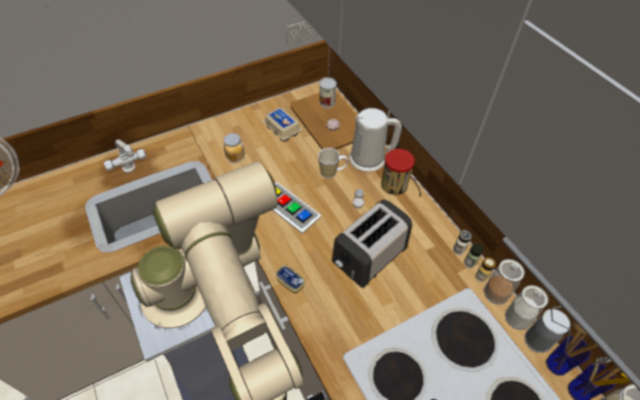

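The top view shows the rockers left to right: yellow (286,249), red (302,243), green (318,237) and blue (335,231). The toaster is at (415,180) with its lever near (416,227), and the sardines are at (402,282). The scene view shows the same panel at (292,208) and the toaster at (372,242).

Next I'll triangulate the rockers and zoom in on the toaster.

```bash
cat > h.py <<'E'
import numpy as np,cv2
from rig import env
def ray(n,u,v,pose=None):
    c=env.calibration(n)
    d=np.array([(u-c['cx'])/c['fx'],(v-c['cy'])/c['fy'],1.])
    if n!='wrist': return np.array(c['position']),np.array(c['rotation'])@d
    H=c['hand_eye'];p,R=pose
    return np.array(p)+R@H[:3,3],R@H[:3,:3]@d
def atz(n,u,v,z,pose=None):
    p,d=ray(n,u,v,pose);return p+d*(z-p[2])/d[2]
def tri(rays):
    A=np.zeros((3,3));b=np.zeros(3)
    for p,d in rays:
        d=d/np.linalg.norm(d);M=np.eye(3)-np.outer(d,d);A+=M;b+=M@p
    return np.linalg.solve(A,b)
HUE=dict(yellow=(22,35),red=None,green=(45,75),blue=(100,125))
def blob(im,c,box):
    h=cv2.cvtColor(im,cv2.COLOR_BGR2HSV);H,S,V=cv2.split(h)
    m=((H<6)|(H>174)) if c=='red' else (H>=HUE[c][0])&(H<=HUE[c][1])
    m=m&(S>150)&(V>70);k=np.zeros_like(m);x0,y0,x1,y1=box;k[y0:y1,x0:x1]=1;m&=k
    n,l,s,ce=cv2.connectedComponentsWithStats(m.astype('uint8'))
    i=1+np.argmax(s[1:,4]);return ce[i],s[i,4]
E
python3 - <<'E'
from h import *
t=cv2.imread('pics/top0.png');s=cv2.imread('pics/scene0.png')
for c in('yellow','red','green','blue'):
    a,na=blob(t,c,(265,210,355,270));b,nb=blob(s,c,(260,180,325,235))
    print(c,a.round(1),na,b.round(1),nb,tri([ray('top',*a),ray('scene',*b)]).round(4),atz('top',*a,.038).round(4))
r=lambda im,x0,y0,w,h,f:cv2.resize(im[y0:y0+h,x0:x0+w],None,fx=f,fy=f,interpolation=2)
A=r(t,366,120,100,118,5)[:590];B=r(s,322,190,100,118,5)
B=B[:A.shape[0]]
cv2.imwrite('pics/c1.png',np.hstack([A,B])[:,:1000]) if 0 else cv2.imwrite('pics/c1.png',cv2.resize(np.hstack([A,B]),(800,472)))
E
```

```text
yellow [285.2 248.6] 152 [277.6 191. ] 24 [0.4695 0.2144 0.0415] [0.4629 0.2171 0.038 ]
red [301.4 242.6] 156 [283.5 199.6] 89 [0.4799 0.1683 0.0371] [0.4801 0.1682 0.038 ]Traceback (most recent call last):
  File "<stdin>", line 4, in <module>
  File "h.py", line 22, in blob
    i=1+np.argmax(s[1:,4]);return ce[i],s[i,4]
        ~~~~~~~~~^^^^^^^^^
    return _wrapfunc(a, 'argmax', axis=axis, out=out, **kwds)
    return bound(*args, **kwds)
ValueError: attempt to get argmax of an empty sequence
```

```bash
sed -i 's/green=(45,75)/green=(45,90)/;s/S>150/S>110/' h.py
python3 - <<'E'
from h import *
t=cv2.imread('pics/top0.png');s=cv2.imread('pics/scene0.png')
print(atz('top',416,227,.14), atz('top',402,282,.029),atz('top',278,170,.1))
r=lambda im,x0,y0,w,h,f:cv2.resize(im[y0:y0+h,x0:x0+w],None,fx=f,fy=f,interpolation=2)
cv2.imwrite('pics/c1.png',np.hstack([r(t,366,125,100,115,4),r(s,322,190,100,115,4)]))
for c in('yellow','red','green','blue'):
    a,na=blob(t,c,(265,210,355,270));b,nb=blob(s,c,(260,180,325,235))
    print(c,a.round(1),na,b.round(1),nb,tri([ray('top',*a),ray('scene',*b)]).round(4),atz('top',*a,.038).round(4))
E
```

```text
[ 0.5107659  -0.15785604  0.14      ] [ 0.35862624 -0.13091089  0.029     ] [0.69059694 0.2325652  0.1       ]
yellow [285.2 248.7] 175 [277.5 190.8] 29 [0.469  0.2143 0.0432] [0.4625 0.2171 0.038 ]
red [301.5 242.7] 171 [283.4 199.4] 99 [0.4795 0.1681 0.0388] [0.4798 0.168  0.038 ]
green [317.7 236.7] 155 [293.3 207.1] 96 [0.4969 0.119  0.0382] [0.4973 0.1189 0.038 ]
blue [333.9 230.8] 157 [303.6 215. ] 100 [0.5142 0.0698 0.0376] [0.5143 0.0698 0.038 ]
```

View pics/c1.png

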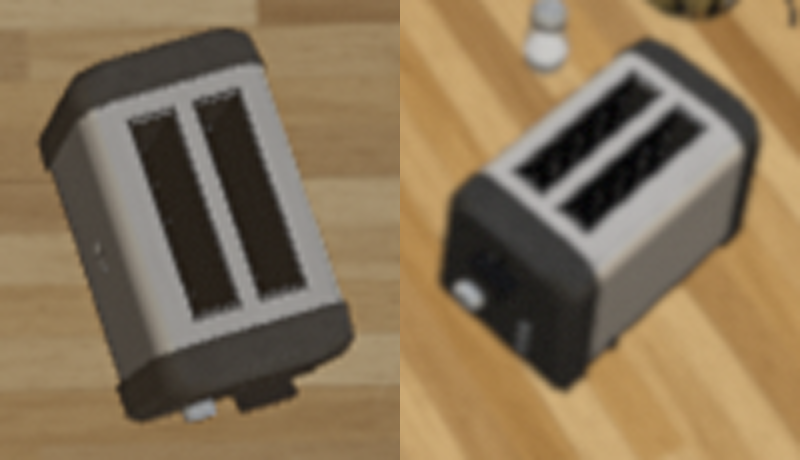

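The crop puts the black lever tab at top pixel (433,224), with a light knob to its left at (416,227). The toaster's black ends are rounded. The rocker positions agree between the two views.

I'll close the fingers and move towards the panel.

Emit:
{"method": "jog_arm", "body": {
  "hand": [0, 0, 0, 0, 0],
  "travel": [
    [0.04, 0.041, 0],
    [0.04, 0.041, 0],
    [0.04, 0.041, 0],
    [0.04, 0.041, 0],
    [0.04, 0.041, 0]
  ],
  "yaw": [0.02, 0.02, 0.02, 0.02, 0.033]
}}

```text
time_s: 0.72
position: [0.3241, -0.3295, 0.2482]
tool_rot: [[0.943, 0.333, -0.0], [0.333, -0.943, 0.0], [0.0, -0.0, -1.0]]
ft_force: [1.0, -0.4, -0.3]
grip_width: -0.0002
gripper_force: 0.0
```

Emit:
{"method": "jog_arm", "body": {
  "hand": [0, 0, 0, 0, 0],
  "travel": [
    [0.04, 0.041, 0],
    [0.03, 0.05, 0],
    [0.006, 0.055, 0],
    [0.006, 0.055, 0],
    [0, 0.055, 0]
  ],
  "yaw": [0, 0, 0, 0, 0]
}}

```text
time_s: 1.35
position: [0.405, -0.0732, 0.2481]
tool_rot: [[0.943, 0.332, -0.0], [0.332, -0.943, 0.0], [-0.0, -0.0, -1.0]]
ft_force: [0.5, 0.5, 0.4]
grip_width: -0.0
gripper_force: 0.0
```

Emit:
{"method": "jog_arm", "body": {
  "hand": [0, 0, 0, 0, 0],
  "travel": [
    [0, 0.04, -0.02],
    [0, 0.03, -0.02],
    [0, 0, 0],
    [0, 0, 0],
    [0, 0, 0]
  ],
  "yaw": [0, 0, 0, 0, 0]
}}

```text
time_s: 1.98
position: [0.4055, -0.0058, 0.2088]
tool_rot: [[0.944, 0.331, 0.001], [0.331, -0.944, -0.0], [0.001, 0.001, -1.0]]
ft_force: [-0.9, -0.2, 0.8]
grip_width: 0.0002
gripper_force: 0.0
```

```bash
python3 - <<'E'
from h import *
o=env.observe();im=env.get_image('wrist')[:,:,::-1].copy();cv2.imwrite('pics/w1.png',im)
p=(o['position'],np.array(o['tool_rot']))
print(o['time_s'],p,o['grip_width'],o['ft_force'])
for c in('yellow','red','green','blue'):
    try:
        a,n=blob(im,c,(0,0,640,400));print(c,a,n,atz('wrist',*a,.041,p).round(4))
    except Exception as e: print(c,e)
E
```

```text
1.975 (array([ 0.40550811, -0.00582469,  0.20876264]), array([[ 9.43548077e-01,  3.31234139e-01,  9.86178793e-04],
       [ 3.31234652e-01, -9.43548324e-01, -4.07516161e-04],
       [ 7.95524083e-04,  7.11167679e-04, -9.99999431e-01]])) 0.00022473233285103 [-0.86098404 -0.2287945   0.79615952]
yellow [108.21157588  50.14250973] 2056 [0.4634 0.2161 0.041 ]
red [164.61845516  49.41161223] 1929 [0.4809 0.1683 0.041 ]
green [221.17074497  49.30451332] 1839 [0.4979 0.1203 0.041 ]
blue [278.14339827  49.54383117] 1848 [0.5147 0.0719 0.041 ]
```

View pics/w1.png

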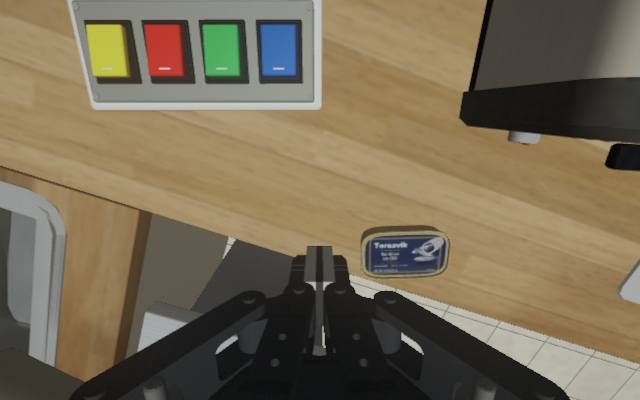

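The wrist view confirms the rockers at yellow (108,50), red (165,49), green (221,49) and blue (278,50). The tool is aligned with the panel. The lever's corner shows at (625,156).

Next I'll move above red and descend.

Emit:
{"method": "jog_arm", "body": {
  "hand": [0, 0, 0, 0, 0],
  "travel": [
    [0.015, 0.042, 0],
    [0.015, 0.042, -0.01],
    [0.015, 0.042, -0.02],
    [0.0145, 0.0425, -0.03],
    [0, 0, -0.035]
  ],
  "yaw": [0, 0, 0, 0, 0]
}}

```text
time_s: 2.65
position: [0.4658, 0.1652, 0.1127]
tool_rot: [[0.942, 0.334, 0.002], [0.334, -0.942, 0.0], [0.002, 0.0, -1.0]]
ft_force: [0.4, 0.1, -0.5]
grip_width: -0.0
gripper_force: 0.0
```

Emit:
{"method": "jog_arm", "body": {
  "hand": [0, 0, 0, 0, 0],
  "travel": [
    [0, 0, -0.035],
    [0, 0, -0.01],
    [0, 0, -0.004],
    [0, 0, -0.004],
    [0, 0, 0]
  ],
  "yaw": [0, 0, 0, 0, 0]
}}

```text
time_s: 3.28
position: [0.465, 0.1634, 0.0609]
tool_rot: [[0.943, 0.332, 0.001], [0.332, -0.943, 0.0], [0.001, 0.0, -1.0]]
ft_force: [0.7, -0.4, 0.9]
grip_width: -0.0001
gripper_force: 0.0
```

Emit:
{"method": "jog_arm", "body": {
  "hand": [0, 0, 0, 0, 0],
  "travel": [
    [0, 0, -0.001],
    [0, 0, -0.001],
    [0, 0, -0.001],
    [0, 0, 0],
    [0, 0, 0]
  ],
  "yaw": [0, 0, 0, 0, 0]
}}

```text
time_s: 3.9
position: [0.4644, 0.1635, 0.0573]
tool_rot: [[0.943, 0.332, -0.0], [0.332, -0.943, -0.0], [-0.0, -0.0, -1.0]]
ft_force: [-3.0, -1.9, 3.5]
grip_width: -0.0001
gripper_force: 1.7
```

Emit:
{"method": "jog_arm", "body": {
  "hand": [0, 0, 0, 0, 0],
  "travel": [
    [0, 0, -0.001],
    [0, 0, 0],
    [0, 0, -0.001],
    [0, 0, 0],
    [0, 0, 0]
  ],
  "yaw": [0, 0, 0, 0, 0]
}}

```text
time_s: 4.53
position: [0.4643, 0.1634, 0.056]
tool_rot: [[0.943, 0.333, -0.0], [0.333, -0.943, -0.0], [-0.0, 0.0, -1.0]]
ft_force: [-7.4, -3.5, 15.5]
grip_width: 0.0
gripper_force: 7.7
```

Emit:
{"method": "jog_arm", "body": {
  "hand": [0, 0, 0, 0, 0],
  "travel": [
    [0, 0, -0.001],
    [0, 0, 0],
    [0, 0, 0],
    [0, 0, 0.03],
    [0, 0, 0.03]
  ],
  "yaw": [0, 0, 0, 0, 0]
}}

```text
time_s: 5.15
position: [0.4649, 0.1637, 0.1149]
tool_rot: [[0.943, 0.332, 0.0], [0.332, -0.943, 0.001], [0.001, -0.0, -1.0]]
ft_force: [-0.1, 0.6, 0.5]
grip_width: 0.0002
gripper_force: 0.0
```

Emit:
{"method": "jog_arm", "body": {
  "hand": [0, 0, 0, 0, 0],
  "travel": [
    [-0.05, -0.02, 0.06],
    [-0.04, -0.01, 0],
    [0, 0, 0],
    [0, 0, 0],
    [0, 0, 0]
  ],
  "yaw": [0, 0, 0, 0, 0]
}}

```text
time_s: 5.78
position: [0.3868, 0.1381, 0.1606]
tool_rot: [[0.943, 0.332, 0.0], [0.332, -0.943, 0.0], [0.0, -0.0, -1.0]]
ft_force: [0.2, -0.5, -1.0]
grip_width: 0.0001
gripper_force: 0.0
```

```bash
python3 - <<'E'
from h import *
o=env.observe();im=env.get_image('wrist')[:,:,::-1].copy()
p=(o['position'],np.array(o['tool_rot']))
print(o['time_s'],p[0],o['ft_force'])
for c in('yellow','red','green','blue'):
    a,n=blob(im,c,(0,0,640,400));print(c,a,n,atz('wrist',*a,.041,p).round(4))
a,_=blob(im,'red',(0,0,640,400));x,y=map(int,a);x=max(x,200)
cv2.imwrite('pics/w2.png',cv2.resize(im[max(0,y-80):y+80,x-200:x+200],None,fx=2,fy=2))
E
```

```text
5.775 [0.38684014 0.13813878 0.16057328] [ 0.23400146 -0.50140453 -0.99689414]
yellow [254.58551069  80.45961995] 2526 [0.4633 0.2185 0.041 ]
red [320.56038262  79.73176564] 2509 [0.4808 0.1705 0.041 ]
green [386.89191419  80.04785479] 2424 [0.4977 0.1219 0.041 ]
blue [453.29016189  79.85554172] 2409 [0.515  0.0735 0.041 ]
```

View pics/w2.png

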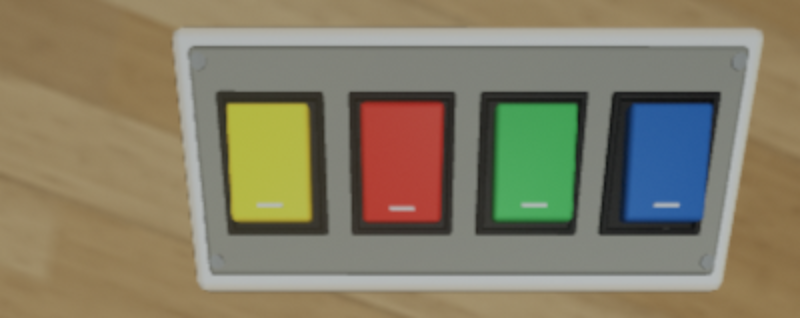

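The crop shows red pressed: its mark sits lower, at (402,208), against 205 for the others. The force also rose to the stop at about 15 N. Green is next.

Emit:
{"method": "jog_arm", "body": {
  "hand": [0, 0, 0, 0, 0],
  "travel": [
    [0.05, -0.012, 0],
    [0.045, -0.0105, -0.02],
    [0, 0, -0.03],
    [0, 0, -0.03],
    [0, 0, -0.012]
  ],
  "yaw": [0, 0, 0, 0, 0]
}}

```text
time_s: 6.45
position: [0.4807, 0.1155, 0.0671]
tool_rot: [[0.943, 0.332, -0.003], [0.332, -0.943, 0.0], [-0.003, -0.001, -1.0]]
ft_force: [-0.1, -0.1, 0.7]
grip_width: 0.0001
gripper_force: 0.0
```

Emit:
{"method": "jog_arm", "body": {
  "hand": [0, 0, 0, 0, 0],
  "travel": [
    [0, 0, -0.004],
    [0, 0, -0.003],
    [0, 0, -0.002],
    [0, 0, -0.001],
    [0, 0, 0]
  ],
  "yaw": [0, 0, 0, 0, 0]
}}

```text
time_s: 7.08
position: [0.4809, 0.1154, 0.0591]
tool_rot: [[0.943, 0.332, 0.0], [0.332, -0.943, -0.0], [0.0, 0.0, -1.0]]
ft_force: [-1.1, -1.5, 0.9]
grip_width: 0.0
gripper_force: 0.9
```

Emit:
{"method": "jog_arm", "body": {
  "hand": [0, 0, 0, 0, 0],
  "travel": [
    [0, 0, -0.001],
    [0, 0, -0.001],
    [0, 0, -0.001],
    [0, 0, 0],
    [0, 0, 0]
  ],
  "yaw": [0, 0, 0, 0, 0]
}}

```text
time_s: 7.7
position: [0.4805, 0.1153, 0.0561]
tool_rot: [[0.943, 0.332, -0.001], [0.332, -0.943, -0.0], [-0.001, 0.0, -1.0]]
ft_force: [-4.8, -2.9, 8.3]
grip_width: 0.0002
gripper_force: 4.6
```

Emit:
{"method": "jog_arm", "body": {
  "hand": [0, 0, 0, 0, 0],
  "travel": [
    [0, 0, -0.001],
    [0, 0, 0],
    [0, 0, 0],
    [0, 0, 0],
    [0, 0, 0]
  ],
  "yaw": [0, 0, 0, 0, 0]
}}

```text
time_s: 8.32
position: [0.4805, 0.1153, 0.0558]
tool_rot: [[0.943, 0.333, -0.0], [0.333, -0.943, -0.0], [-0.0, 0.0, -1.0]]
ft_force: [-7.9, -2.4, 18.2]
grip_width: 0.0001
gripper_force: 9.4
```

Emit:
{"method": "jog_arm", "body": {
  "hand": [0, 0, 0, 0, 0],
  "travel": [
    [0, 0, 0.04],
    [0, 0, 0.06],
    [-0.04, -0.02, 0.04],
    [-0.02, -0.02, 0.055],
    [-0.02, -0.02, 0.055]
  ],
  "yaw": [0, 0, 0, 0, 0]
}}

```text
time_s: 8.95
position: [0.4001, 0.0551, 0.3065]
tool_rot: [[0.943, 0.333, 0.001], [0.333, -0.943, 0.0], [0.001, 0.0, -1.0]]
ft_force: [1.0, -0.5, 0.1]
grip_width: -0.0
gripper_force: 0.0
```

```bash
python3 - <<'E'
from h import *
o=env.observe();im=env.get_image('wrist')[:,:,::-1].copy();cv2.imwrite('pics/w3.png',im)
p=(o['position'],np.array(o['tool_rot']))
print(o['time_s'],p[0],o['q'],o['ft_force'])
for c in('yellow','red','green','blue'):
    a,n=blob(im,c,(0,0,640,400));print(c,a,n,atz('wrist',*a,.041,p).round(4))
np.save('w3.npy',np.vstack([p[0],p[1]]))
E
```

```text
8.95 [0.40008855 0.05514184 0.30649583] [-9.08029137e+00  4.30982030e+00  8.82699959e+01  2.19763791e-02
  8.73722706e+01  6.14847938e+01] [ 1.04576837 -0.48247706  0.12746037]
yellow [212.08625592  77.99526066] 1055 [0.4636 0.218  0.041 ]
red [253.55431472  77.97360406] 985 [0.4807 0.1698 0.041 ]
green [295.39337474  77.92028986] 966 [0.498 0.121 0.041]
blue [337.45379024  78.19937695] 963 [0.515  0.0719 0.041 ]
```

View pics/w3.png

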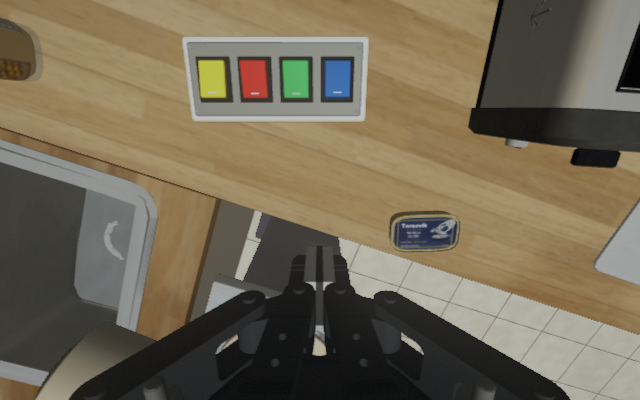

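In this view red and green both read as pressed. The lever tab is at (597,157) and the toaster's front edge is near row 145.

A lever push needs the wrist to lean back, but the jog has no tilt. I'll check what the arm does at the edge of its reach, in the free air above.

Emit:
{"method": "jog_arm", "body": {
  "hand": [0, 0, 0, 0, 0],
  "travel": [
    [0, -0.01, 0.06],
    [0, -0.01, 0.06],
    [0, -0.01, 0.06],
    [0, -0.01, 0.06],
    [0, -0.01, 0.06]
  ],
  "yaw": [0, 0, 0, 0, 0]
}}

```text
time_s: 9.62
position: [0.4006, 0.0054, 0.6067]
tool_rot: [[0.943, 0.333, 0.001], [0.333, -0.943, -0.0], [0.001, 0.001, -1.0]]
ft_force: [1.1, 0.9, 1.2]
grip_width: 0.0
gripper_force: 0.0
```

Emit:
{"method": "jog_arm", "body": {
  "hand": [0, 0, 0, 0, 0],
  "travel": [
    [0, 0, 0.06],
    [0, 0, 0.06],
    [0, 0, 0.06],
    [0, 0, 0.06],
    [0, 0, 0.06]
  ],
  "yaw": [0, 0, 0, 0, 0]
}}

```text
time_s: 10.25
position: [0.3234, 0.0047, 0.717]
tool_rot: [[0.941, 0.332, 0.06], [0.333, -0.943, -0.001], [0.056, 0.021, -0.998]]
ft_force: [-0.7, -0.2, -0.1]
grip_width: -0.0001
gripper_force: 0.0
```

Emit:
{"method": "jog_arm", "body": {
  "hand": [0, 0, 0, 0, 0],
  "travel": [
    [0, 0, 0.06],
    [0.06, 0, 0],
    [0.06, 0, 0],
    [0.06, 0, 0],
    [0.06, 0, 0]
  ],
  "yaw": [0, 0, 0, 0, 0]
}}

```text
time_s: 10.88
position: [0.5013, 0.0033, 0.6348]
tool_rot: [[0.938, 0.33, 0.108], [0.332, -0.943, 0.001], [0.102, 0.035, -0.994]]
ft_force: [-0.1, 0.0, 0.7]
grip_width: 0.0002
gripper_force: 0.0
```

Emit:
{"method": "jog_arm", "body": {
  "hand": [0, 0, 0, 0, 0],
  "travel": [
    [0, 0, -0.06],
    [0, 0, -0.06],
    [0, 0, -0.06],
    [0, 0, -0.06],
    [0, 0, 0]
  ],
  "yaw": [0, 0, 0, 0, 0]
}}

```text
time_s: 11.5
position: [0.5, 0.0033, 0.4054]
tool_rot: [[0.939, 0.33, 0.096], [0.331, -0.944, 0.004], [0.092, 0.028, -0.995]]
ft_force: [0.6, -0.2, 0.7]
grip_width: 0.0001
gripper_force: 0.0
```

The tilt builds up at the reach limit and stays. I'll yaw so the tool's x axis points ahead, then build up the lean.

Emit:
{"method": "jog_arm", "body": {
  "hand": [0, 0, 0, 0, 0],
  "travel": [
    [-0.02, 0, 0.06],
    [-0.02, 0, 0.06],
    [0, 0, 0.06],
    [0.03, 0, 0.05],
    [0.04, 0, 0.04]
  ],
  "yaw": [-0.11, -0.11, -0.12, 0, 0]
}}

```text
time_s: 12.12
position: [0.5025, 0.0027, 0.6352]
tool_rot: [[0.994, -0.003, 0.113], [0.001, -0.999, -0.033], [0.113, 0.033, -0.993]]
ft_force: [-6.0, 2.4, 5.3]
grip_width: -0.0001
gripper_force: 0.0
```

Emit:
{"method": "jog_arm", "body": {
  "hand": [0, 0, 0, 0, 0],
  "travel": [
    [0.044, 0, 0.044],
    [0.044, 0, 0.044],
    [0.044, 0, 0.044],
    [0.044, 0, 0.044],
    [0.044, 0, 0.044]
  ],
  "yaw": [0, 0, 0, 0, 0]
}}

```text
time_s: 12.75
position: [0.5669, -0.0007, 0.6202]
tool_rot: [[0.968, -0.004, 0.25], [0.006, -0.999, -0.038], [0.25, 0.038, -0.967]]
ft_force: [-0.3, -1.0, -0.4]
grip_width: -0.0003
gripper_force: 0.0
```

```bash
python3 -c "
from rig import env
o=env.observe();print(o['time_s'],o['q'].round(1),o['position'])"
```

```text
12.75 [-12.5  22.6  12.7   1.3 130.1  78.4] [ 0.5669481  -0.00072541  0.62024601]
```

Emit:
{"method": "jog_arm", "body": {
  "hand": [0, 0, 0, 0, 0],
  "travel": [
    [0.03, 0, 0.054],
    [0.03, 0, 0.054],
    [0.03, 0, 0.054],
    [0.03, 0, 0.054],
    [0.03, 0, 0.054]
  ],
  "yaw": [0, 0, 0, 0, 0]
}}

```text
time_s: 13.38
position: [0.5629, -0.0031, 0.6566]
tool_rot: [[0.921, -0.005, 0.39], [0.012, -0.999, -0.041], [0.39, 0.042, -0.92]]
ft_force: [-0.3, -0.2, 0.5]
grip_width: 0.0001
gripper_force: 0.0
```

Emit:
{"method": "jog_arm", "body": {
  "hand": [0, 0, 0, 0, 0],
  "travel": [
    [0.03, 0, 0.054],
    [0.03, 0, 0.054],
    [0.03, 0, 0.054],
    [0.03, 0, 0.054],
    [0.03, 0, 0.054]
  ],
  "yaw": [0, 0, 0, 0, 0]
}}

```text
time_s: 14.0
position: [0.5712, -0.0049, 0.6892]
tool_rot: [[0.849, -0.007, 0.529], [0.018, -0.999, -0.043], [0.529, 0.046, -0.848]]
ft_force: [-0.6, 0.9, -0.7]
grip_width: 0.0002
gripper_force: 0.0
```

Emit:
{"method": "jog_arm", "body": {
  "hand": [0, 0, 0, 0, 0],
  "travel": [
    [-0.018, -0.021, -0.045],
    [-0.018, -0.021, -0.045],
    [-0.018, -0.021, -0.045],
    [-0.018, -0.021, -0.045],
    [-0.018, -0.021, -0.045]
  ],
  "yaw": [0.045, 0.045, 0.045, 0.045, 0.045]
}}

```text
time_s: 14.62
position: [0.4853, -0.1077, 0.4739]
tool_rot: [[0.823, 0.21, 0.527], [0.205, -0.976, 0.068], [0.529, 0.052, -0.847]]
ft_force: [1.1, -0.7, 0.0]
grip_width: 0.0001
gripper_force: 0.0
```

Emit:
{"method": "jog_arm", "body": {
  "hand": [0, 0, 0, 0, 0],
  "travel": [
    [-0.018, -0.021, -0.045],
    [-0.018, -0.021, -0.045],
    [-0.018, -0.021, -0.045],
    [0, 0, 0],
    [0, 0, 0]
  ],
  "yaw": [0.045, 0.045, 0.045, 0, 0]
}}

```text
time_s: 15.25
position: [0.4325, -0.1705, 0.3403]
tool_rot: [[0.79, 0.338, 0.512], [0.313, -0.94, 0.137], [0.527, 0.052, -0.848]]
ft_force: [0.8, -0.2, 0.5]
grip_width: 0.0001
gripper_force: 0.0
```

```bash
python3 - <<'E'
from h import *
o=env.observe();im=env.get_image('wrist')[:,:,::-1].copy();cv2.imwrite('pics/w4.png',im)
print(o['time_s'],o['q'].round(1));np.save('w4.npy',np.vstack([o['position'],o['tool_rot']]))
E
```

```text
15.25 [-51.8   0.7  92.5  30.2  75.1  12.7]
```

View pics/w4.png

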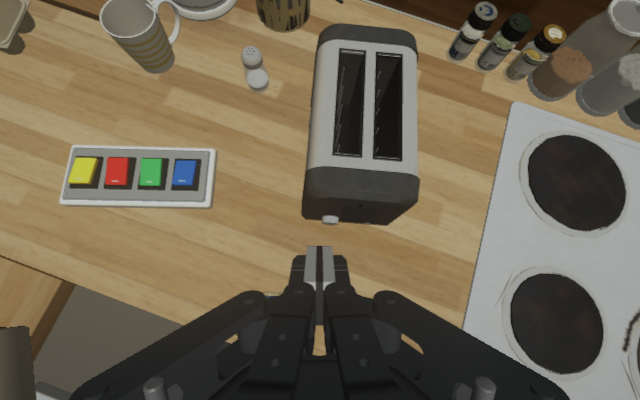

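The wrist view shows the toaster's front end at (360,200), the light knob at (331,219) and the dark lever near (368,208). I'll enhance the lever in this view and in w3.

```bash
python3 - <<'E'
import cv2,numpy as np
f=lambda n,x,y:cv2.convertScaleAbs(cv2.resize(cv2.imread(n)[y:y+80,x:x+130],(780,480)[:2],interpolation=2)[:295*2],alpha=2.5,beta=0)
a=f('pics/w4.png',295,155);b=f('pics/w3.png',510,110)
for im,(x,y) in((a,(295,155)),(b,(510,110))):
    for k in range(0,130,20): cv2.putText(im,str(x+k),(k*6,10),0,.35,(0,255,255))
    for k in range(0,80,10): cv2.putText(im,str(y+k),(0,k*6+5),0,.35,(0,255,255))
cv2.imwrite('pics/c2.png',np.vstack([a[120:410],b[120:410]]))
E
```

```text
(no output)
```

View pics/c2.png

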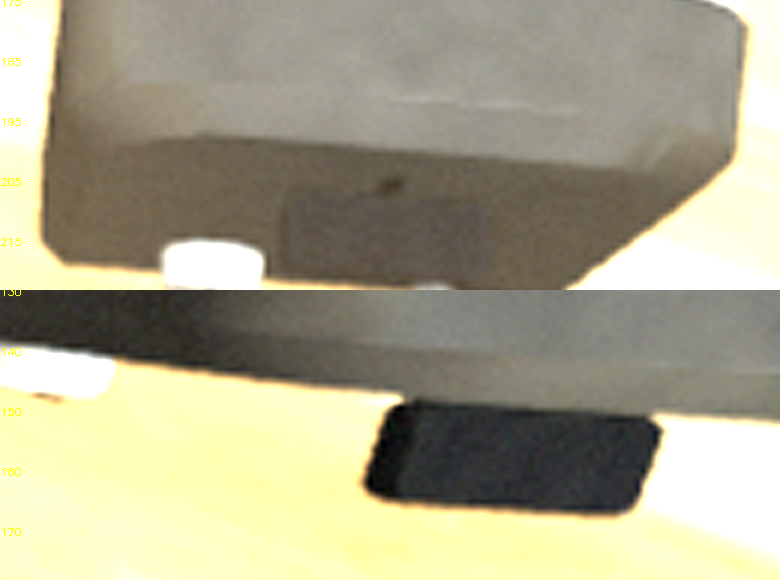

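```bash
python3 - <<'E'
from h import *
P=lambda n:(lambda a:(a[0],a[1:]))(np.load(n))
p3,p4=P('w3.npy'),P('w4.npy');z=.14
F=[atz('wrist',576.7,165,z,p3),atz('wrist',615,167.5,z,p3)]
K=[atz('wrist',579.2,148.8,z,p3),atz('wrist',619.2,150.8,z,p3)]
B=[atz('wrist',342.5,207.2,z,p4),atz('wrist',375.5,208.3,z,p4)]
for n,X in(('w3front',F),('w3back',K),('w4back',B)):
    d=X[0]-X[1];print(n,X[0].round(4),X[1].round(4),'mid',((X[0]+X[1])/2).round(4),np.linalg.norm(d).round(4),np.degrees(np.arctan2(-d[0],d[1])).round(1))
print('top cam',atz('top',433,223.7,z).round(4))
# slots, w4: near ends / far ends at z .174
a=atz('wrist',361,158,.174,p4);b=atz('wrist',376,52,.174,p4);print('axis az',np.degrees(np.arctan2(*(b-a)[1::-1])),a,b)
for n,q in(('near',[(334,157),(402,161)]),('far',[(338,50),(403,55)])):
    X=[atz('wrist',*u,.174,p4) for u in q];print(n,((X[0]+X[1])/2).round(4))
R=p4[1];print('tilt az',np.degrees(np.arctan2(R[1,2],R[0,2])),'tip',p4[0]+.017*R[:,2])
E
```

```text
w3front [ 0.5091 -0.182   0.14  ] [ 0.5199 -0.2201  0.14  ] mid [ 0.5145 -0.201   0.14  ] 0.0396 15.8
w3back [ 0.5238 -0.1747  0.14  ] [ 0.5354 -0.2134  0.14  ] mid [ 0.5296 -0.1941  0.14  ] 0.0404 16.7
w4back [ 0.522  -0.1797  0.14  ] [ 0.535  -0.2186  0.14  ] mid [ 0.5285 -0.1991  0.14  ] 0.0411 18.5
top cam [ 0.5193 -0.2058  0.14  ]
axis az 10.287108555939373 [ 0.57623073 -0.17946801  0.174     ] [ 0.72262076 -0.15289845  0.174     ]
near [ 0.5781 -0.1877  0.174 ]
far [ 0.7192 -0.1467  0.174 ]
tilt az 14.999629322680738 tip [ 0.44123633 -0.16818837  0.32587035]
```

Both views put the lever centre at about (0.521, -0.2005), with the toaster axis at azimuth about 16.5° and my lean at 15°. I'll approach above the lever's outer half.

Emit:
{"method": "jog_arm", "body": {
  "hand": [0, 0, 0, 0, 0],
  "travel": [
    [0.018, -0.0087, -0.04],
    [0.018, -0.0087, -0.04],
    [0.018, -0.0087, -0.04],
    [0.0183, -0.0085, -0.041],
    [0, 0, 0]
  ],
  "yaw": [0, 0, 0, 0, 0]
}}

```text
time_s: 15.92
position: [0.5049, -0.2039, 0.176]
tool_rot: [[0.792, 0.34, 0.507], [0.312, -0.939, 0.143], [0.525, 0.045, -0.85]]
ft_force: [1.0, 0.6, 1.0]
grip_width: 0.0001
gripper_force: 0.0
```

```bash
python3 - <<'E'
from h import *
o=env.observe();im=env.get_image('wrist')[:,:,::-1].copy()
print(o['time_s'],o['position'],o['ft_force'],o['q'].round(1))
c=cv2.convertScaleAbs(cv2.resize(im[120:320,200:440],None,fx=2.5,fy=2.5,interpolation=2),alpha=2.2)
cv2.imwrite('pics/w5.png',c)
E
```

```text
15.925 [ 0.50487413 -0.20386     0.17599124] [1.00013049 0.62352957 1.02152425] [-47.   19.1  99.3  36.5  52.    1.8]
```

View pics/w5.png

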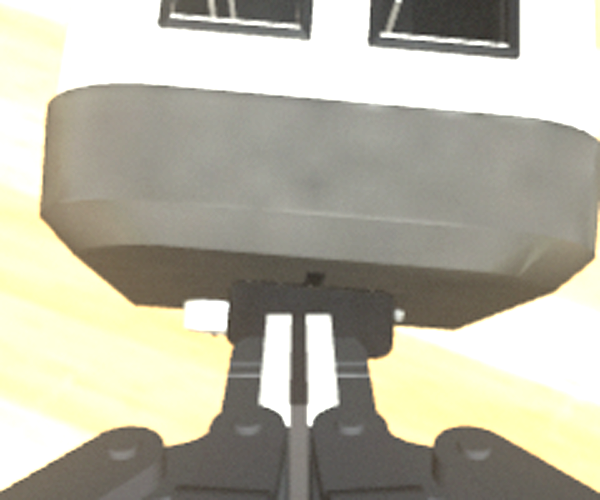

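The crop shows the fingertip (266–338, row 313) over the lever (230–395, rows 283–355), clear of the face. I'll push down.

Emit:
{"method": "jog_arm", "body": {
  "hand": [0, 0, 0, 0, 0],
  "travel": [
    [0, 0, -0.01],
    [0, 0, -0.006],
    [0, 0, -0.006],
    [0, 0, -0.006],
    [0, 0, -0.006]
  ],
  "yaw": [0, 0, 0, 0, 0]
}}

```text
time_s: 16.6
position: [0.5037, -0.2043, 0.1426]
tool_rot: [[0.792, 0.339, 0.509], [0.312, -0.94, 0.14], [0.525, 0.047, -0.85]]
ft_force: [0.6, -0.0, 0.3]
grip_width: -0.0001
gripper_force: 0.2
```

Emit:
{"method": "jog_arm", "body": {
  "hand": [0, 0, 0, 0, 0],
  "travel": [
    [0, 0, -0.007],
    [0, 0, -0.007],
    [0, 0, -0.007],
    [0, 0, -0.005],
    [0, 0, 0]
  ],
  "yaw": [0, 0, 0, 0, 0]
}}

```text
time_s: 17.23
position: [0.5036, -0.2041, 0.1164]
tool_rot: [[0.792, 0.339, 0.508], [0.311, -0.94, 0.141], [0.525, 0.046, -0.85]]
ft_force: [-0.2, 0.6, 0.6]
grip_width: -0.0
gripper_force: 0.0
```

Emit:
{"method": "jog_arm", "body": {
  "hand": [0, 0, 0, 0, 0],
  "travel": [
    [0, 0, -0.004],
    [0, 0, -0.004],
    [0, 0, -0.004],
    [0, 0, -0.002],
    [0, 0, 0]
  ],
  "yaw": [0, 0, 0, 0, 0]
}}

```text
time_s: 17.85
position: [0.5037, -0.2042, 0.1027]
tool_rot: [[0.792, 0.339, 0.508], [0.312, -0.94, 0.141], [0.525, 0.047, -0.85]]
ft_force: [0.5, -0.4, -0.2]
grip_width: 0.0001
gripper_force: 0.0
```

Emit:
{"method": "jog_arm", "body": {
  "hand": [0, 0, 0, 0, 0],
  "travel": [
    [0, 0, -0.001],
    [0, 0, -0.001],
    [0, 0, -0.001],
    [0, 0, 0],
    [0, 0, 0]
  ],
  "yaw": [0, 0, 0, 0, 0]
}}

```text
time_s: 18.48
position: [0.5037, -0.2042, 0.0998]
tool_rot: [[0.792, 0.339, 0.508], [0.312, -0.94, 0.141], [0.525, 0.047, -0.85]]
ft_force: [-0.3, 0.4, 0.1]
grip_width: -0.0
gripper_force: 0.0
```

Emit:
{"method": "jog_arm", "body": {
  "hand": [0, 0, 0, 0, 0],
  "travel": [
    [0, 0, -0.001],
    [0, 0, -0.001],
    [0, 0, -0.001],
    [0, 0, -0.001],
    [0, 0, 0]
  ],
  "yaw": [0, 0, 0, 0, 0]
}}

```text
time_s: 19.1
position: [0.5041, -0.2044, 0.0975]
tool_rot: [[0.79, 0.339, 0.511], [0.312, -0.94, 0.14], [0.527, 0.049, -0.848]]
ft_force: [-8.6, 1.7, 18.1]
grip_width: -0.0002
gripper_force: 9.9
```

The force rose to 18 N at the expected stop height. I'll withdraw along the tool axis.

Emit:
{"method": "jog_arm", "body": {
  "hand": [0, 0, 0, 0, 0],
  "travel": [
    [-0.003, -0.001, 0.005],
    [-0.015, -0.004, 0.025],
    [-0.026, -0.007, 0.043],
    [-0.026, -0.007, 0.043],
    [-0.026, -0.007, 0.043]
  ],
  "yaw": [0, 0, 0, 0, 0]
}}

```text
time_s: 19.73
position: [0.4066, -0.2302, 0.256]
tool_rot: [[0.792, 0.339, 0.508], [0.312, -0.94, 0.141], [0.525, 0.047, -0.85]]
ft_force: [-1.0, -0.3, -0.2]
grip_width: 0.0002
gripper_force: 0.0
```

Emit:
{"method": "jog_arm", "body": {
  "hand": [0, 0, 0, 0, 0],
  "travel": [
    [0.01, 0.02, 0.045],
    [0.01, 0.02, 0.03],
    [0, 0, 0],
    [0, 0, 0],
    [0, 0, 0]
  ],
  "yaw": [0, 0, 0, 0, 0]
}}

```text
time_s: 20.35
position: [0.4274, -0.1906, 0.3286]
tool_rot: [[0.793, 0.338, 0.507], [0.31, -0.94, 0.142], [0.525, 0.045, -0.85]]
ft_force: [0.3, -0.2, 0.7]
grip_width: -0.0005
gripper_force: 0.0
```

```bash
python3 - <<'E'
from h import *
o=env.observe();im=env.get_image('wrist')[:,:,::-1].copy();t=env.get_image('top')[:,:,::-1].copy()
p=(o['position'],np.array(o['tool_rot']));print(o['time_s'],p[0],o['ft_force'])
t0=cv2.imread('pics/top0.png');d=cv2.absdiff(t,t0).max(2)
print('diff toaster',(d[130:232,375:455]>40).sum(),'panel',(d[210:270,265:355]>40).sum(),'mug/salt',(d[140:190,260:360]>40).sum())
(x,y),_=cv2.phaseCorrelate(np.float32(t0[130:232,375:455,1]),np.float32(t[130:232,375:455,1]));print('shift px',x,y)
a=cv2.convertScaleAbs(im[:300,:],alpha=1.6);b=cv2.resize(cv2.convertScaleAbs(im[140:240,280:440],alpha=2.5),(640,300))[:300]
b=cv2.resize(cv2.convertScaleAbs(im[120:240,280:440],alpha=2.5),(400,300));c=cv2.resize(t[120:280,260:470],(400,300))
cv2.imwrite('pics/end.png',np.vstack([np.hstack([b,c]),cv2.resize(a,(640,300))[:,:].copy() if 0 else cv2.resize(a,(800,300))]))
E
```

```text
20.35 [ 0.42740753 -0.19057428  0.32856984] [ 0.28875825 -0.15119203  0.65333418]
diff toaster 53 panel 10 mug/salt 0
shift px 0.1053338893800344 0.06406170896252661
```

View pics/end.png

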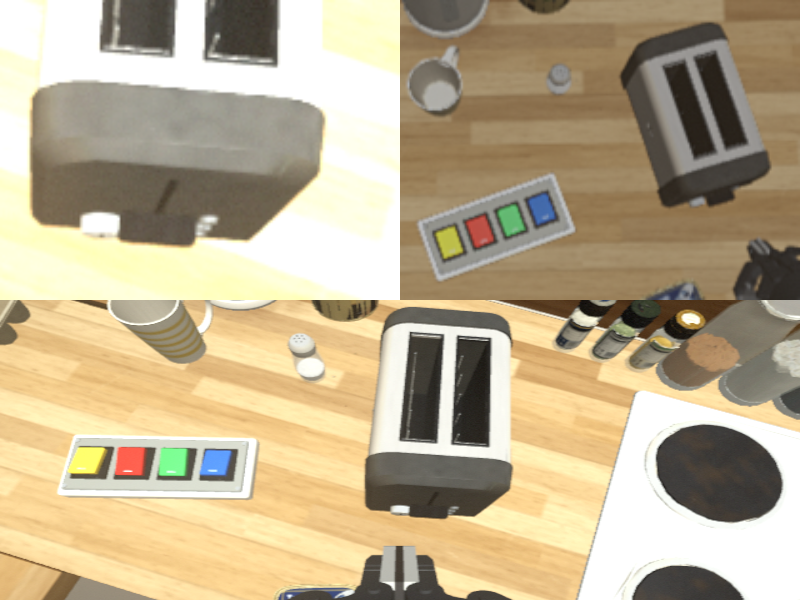

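The final picture shows the lever down at (158,228), with its slot exposed. The toaster and bystanders have not moved, red and green are on, and the arm is clear.

```bash
python3 -c "
from rig import env
print(env.close_job())"
```

```text
the job is handed in; nothing more can be done
None
```

The job is handed in at about 20 s: red, then green, went fully on and the lever is all the way down, all with closed fingers, and the last pictures show the toaster and the other things unmoved (the judge's verdict was not shown).

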